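# Turn a T-shaped file tag over through the twisted wire guide

### The job

Take the T-shaped metal tag out of the tag rack and drop it, crossbar down and with its paper label still facing the robot's side as in the rack, into the funnel of the twisted wire guide, so that it slides through, comes out turned half over and lies label up in the guide's tray. Leave the L-shaped and the plain rectangular tag standing in the rack.

Things in the scene. Friction and masses are not known exactly. Their poses are not given: they have to be found in the camera images.
- ttag_center (a point): Centre of the loose T-shaped aluminium tag, 8 mm thick (x), 55 tall, 30 g. It stands as an upside-down T: crossbar 40 (y) x 12 tall at the bottom, central stem 14 wide above. z up the stem; paper label on the -x face, towards the robot at the start. It stands loose in one of 3 slots, 7 deep, 70 apart in y, of a grey rack (top 20 mm below this point); the other tags stand in the others.
- turner_mouth (a point): Centre of the fixed funnel's rim, 250 mm above the desk, its highest part. Mouth 66 (y, along slot) x 40 (x); 20 mm down it is a 45 x 17 slot, then wires twist half a turn to a slide and a tray reaching +160 mm in x, 64 wide, floor at 15. A tag let go bar down in the slot, label to -x, falls through by itself and ends label up in the tray; label to +x ends label down. z up.
- ltag_center (a point): Centre of the bystander L-shaped tag: as the T-shaped one (40 wide, 55 tall, 8 thick, same axes), but its stem stands at one end of the crossbar, 13 mm from the middle on the +y side.
- ptag_center (a point): Centre of the bystander plain rectangular tag: 28 mm wide (y), 55 tall, 8 thick, no crossbar; same axes.
Mind the look-alikes: they are no part of the job. Leave any orange look-alike of the part that bears ttag_center alone.

How it is judged:
By the outcome, as a careful person would: the job done as asked, in the order asked, and still so for the second after the job is handed in, with the robot touching nothing.
It also fails if it takes over 35 s, if anything falls off the work surface, if the arm or the gripper's body presses on something with over 40 N, if the wrist force passes 120 N, or if a joint passes its speed limit or range.

### The arm

A 6-joint arm with a two-finger parallel gripper is mounted at the origin on the work surface. World frame = base frame: x ahead of the robot, y to its left, z up, the work surface at z = 0. Lengths are in m, angles in rad, forces in N, time in s.
With the tool pointing down it reaches from about 0.4 to 0.825 m from the base axis. Payload 7 kg.
Tool frame: the origin (TCP) lies on the centre line of the jaws, within the pads' length; the fingertips stand tip_reach ahead of it and the grasp point (between the pads) is the TCP (tip_reach is the distance from the TCP to the fingertips, in m); z points along the fingers, y is the line along which they close (so a half turn about z gives the same grasp; the last joint's range is limited). The gripper opens to 88 mm and grips with 3 to 60 N. Pads are 19 mm wide; open, the fingers measure 130 mm over their backs; the gripper's body (78 mm by 193 mm) begins 47 mm behind the grasp point.
Start: joints at [1.477, 0.359, 0.012, 0, -1.224, -0.288], TCP at [0.252, 0.626, 0.246] pointing down, gripper open.
Joint ranges: [-3.07, 3.07], [-1.43, 2.12], [-1.02, 1.25], [-3.03, 1.67], [-3.05, -0], [-3.03, 3.03]. Speed limits (rad/s): [2.39, 2.39, 3.01, 3.14, 3.14, 3.14].

### API

Orientations are given as [roll, pitch, yaw] about the fixed x, y, z axes, in that order (R = Rz(yaw) Ry(pitch) Rx(roll)).
In Python, from station import get_state, grab_frame, calibration, job_done, find_in, mark_of, tip_reach gives the robot as it stands.
- The arm moves only by the shell command python3 -m handwheel 'ROWS' [OPENING] [FORCE]. ROWS is JSON, a list of rows, each an object with "delta_pos": the shift along the world's x, y, z in units of 30 mm (1.0 is 30 mm), a list of three; "dr": the turn, a rotation vector about the world's x, y, z in degrees, a list of three. In form: [{"delta_pos": [tx, ty, tz], "dr": [rx, ry, rz]}, ...]. A call has 1 to 10 rows; each row shifts and turns the commanded pose from where the row before left it; what a row does not reach is not made up. A row lasts 1/10 s, in which the tool goes at most 50 mm and 8.59 degrees, less where a joint would pass 70% of its speed; a pose out of reach is approached as far as the arm can. A call is refused whole if a number of a shift passes 1 or a number of a turn 8.59, either way. A call with a gripper value outside its range is refused whole. OPENING is the closure, from -1 (fully open) to 1 (shut), set as the call begins (- or left out, the last holds). The fingers move at their own pace and stop on an object; FORCE is the grip in N (left out, the last holds). Time passes only in rows, so rows that do not move let the fingers close. It gives the time, the measured TCP pose, the force, the opening and the grip force at its end, in the units of the state.
- get_state(): the state, without advancing time (a new reading comes with each control period).
- grab_frame(name): name is "scene" or "top"; returns the picture (480x640x3 uint8, red, green, blue); there is no depth.
- calibration(name): a dict with "fx", "fy", "cx", "cy" (pixels), "extrinsics" (4x4, takes a point from world to camera coordinates). Camera axes: x right, y down, z forward; pixel columns grow to the right and rows downward; lengths in m; the calibration is good to about 2 mm. A picture is of the moment at which its call begins. calibration takes no time and is no camera call.
- job_done(): hands the job in; it is judged then, once.
Trained networks look in the newest picture that a camera, given by its name, has taken for a name from the list of things; names that differ only in an ending like _2 or _b are one class to them, and where a whole thing is asked for, a point or a joint stands for the part that bears it (a point fixed in the world has none). Each returns a list of dicts, best first, with "conf" (0 to 1); they miss things now and then, are a little off and sometimes report something else, mostly with a low value. They report only what shows in the picture. A call takes as long as a camera call. They do not tell look-alikes from the thing itself.
- find_in(camera, query): "location" ([column, row] in pixels, amid what is visible of it).
- mark_of(camera, query): "location" ([column, row] in pixels: a listed point, or the origin of a listed thing).
The state is a dict: "t": time; "q": joint angles; "qd": joint speeds; "joint_efforts": joint torques, N m; "eef_pos": TCP position; "ee_rot": TCP orientation; "force": force on the tool from outside, world axes, zero at the start; "moment": the same for the moment, N m; "width": finger opening in m; "gripper_force": force on a finger pad.
Only numpy, scipy, OpenCV 4.12 (cv2) and the standard library are available. Lean on these libraries where they do the work, as an engineer would, in place of code of your own. Each camera call takes 0.05 s, during which the arm holds its last target. There are 200 camera calls.

## Working session

There is one attempt and no reset: what is moved stays moved. The work goes in short steps, Python scripts to look and compute and a shell command to move; the robot and the scene stay as the last step left them, time stands still between calls to the robot, and variables do not carry over. Pictures are saved under pics/ and viewed, at most 10 in all, crops included, and the job is handed in when it is done.

```bash
mkdir -p pics
cat > h.py <<'E'
import numpy as np,cv2
from station import *
def P(n):
    c=calibration(n);K=np.array([[c['fx'],0,c['cx']],[0,c['fy'],c['cy']],[0,0,1]]);E=np.array(c['extrinsics']);return K@E[:3]
def tri(uv):  # dict cam->pixel
    A=[]
    for n,(u,v) in uv.items():
        p=P(n);A+=[u*p[2]-p[0],v*p[2]-p[1]]
    X=np.linalg.svd(np.array([a/np.linalg.norm(a[:3]) for a in A]))[2][-1];return X[:3]/X[3]
def proj(n,X):
    x=P(n)@np.r_[X,1];return x[:2]/x[2]
def onz(n,uv,z):
    p=P(n);u,v=uv;A=np.array([u*p[2]-p[0],v*p[2]-p[1]]);return np.linalg.solve(A[:,:2],-A[:,3]-A[:,2]*z)
def save(n,f,box=None,s=1):
    im=grab_frame(n)[:,:,::-1]
    if box: im=im[box[1]:box[3],box[0]:box[2]]
    cv2.imwrite('pics/'+f,cv2.resize(im,None,fx=s,fy=s,interpolation=cv2.INTER_CUBIC))
E
python3 - <<'E'
from h import *
for n in("scene","top"):
    save(n,n+'0.png')
    for q in("ttag_center","turner_mouth","ltag_center","ptag_center"):
        print(n,q,[(np.round(d['location'],1),round(d['conf'],2)) for d in mark_of(n,q)])
    E=np.array(calibration(n)['extrinsics']);print(-E[:3,:3].T@E[:3,3],E[2,:3])
s=get_state();print(s['t'],s['eef_pos'],s['ee_rot'],s['width'],tip_reach if not callable(tip_reach) else tip_reach())
E
```

```text
scene ttag_center [(array([260. , 270.3]), 0.67), (array([284.6, 247.5]), 0.67), (array([182.4, 273.9]), 0.62), (array([264.6, 237.5]), 0.56)]
scene turner_mouth [(array([399.9, 242. ]), 0.95)]
scene ltag_center [(array([235.4, 263.2]), 0.74)]
scene ptag_center [(array([288.4, 276.3]), 0.48)]
[1.31107161 0.59058359 0.86874907] [-0.65615058 -0.50840829 -0.55766247]
top ttag_center [(array([441.1, 314.6]), 0.66), (array([461.1, 201.2]), 0.54), (array([398.9, 310.8]), 0.48), (array([389.5, 253.3]), 0.45)]
top turner_mouth [(array([179.6, 252.7]), 0.96)]
top ltag_center [(array([421.5, 244.1]), 0.48)]
top ptag_center [(array([351.3, 264.1]), 0.4)]
[ 0.41913168 -0.06253303  1.03770807] [ 0.14184329  0.01371919 -0.98979405]
0.5 [0.25149984 0.6263582  0.24552362] [ 3.14152225e+00  1.74332484e-05 -3.81838115e-01] 0.08747606405555472 0.019
```

View pics/scene0.png

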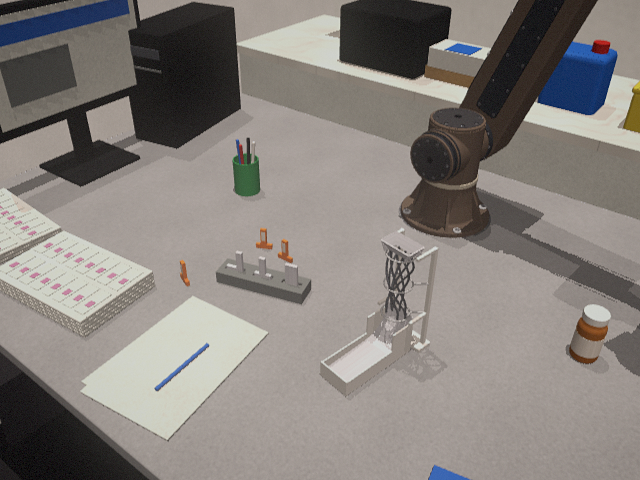

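View pics/top0.png

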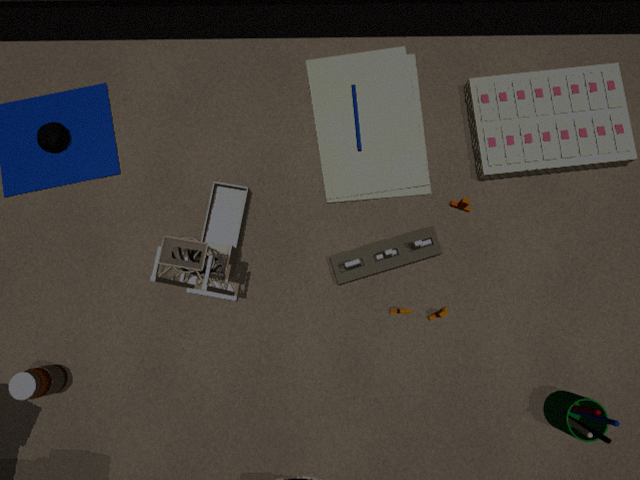

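Scene picture: the candidates are three orange look-alikes at (264,237), (285,248) and (182,274), and three grey tags in the rack: L (238,262), middle (261,267) and plain (290,273). I choose the grey middle tag, which is at (388,254) in top. The guide mouth is at (400,242) in scene and (180,253) in top. Next I check the choice in a close crop and triangulate.

Run:
```python
from h import *
a=grab_frame("scene")[215:315,170:330,::-1];b=grab_frame("top")[215:295,320:450,::-1];c=grab_frame("top")[175:305,140:260,::-1]
R=lambda i,w,h:cv2.resize(i,(w,h),interpolation=cv2.INTER_CUBIC)
cv2.imwrite('pics/c1.png',np.vstack([R(a,480,300)if 0 else np.hstack([R(a,400,250),R(b,400,250)]),np.hstack([R(c,320,346),np.zeros((346,480,3),np.uint8)])]))
for k,s,t in(("T",(260,270.3),(389.5,253.3)),("L",(235.4,263.2),(421.5,244.1)),("P",(288.4,276.3),(351.3,264.1)),("mouth",(399.9,242),(179.6,252.7))):
    X=tri({"scene":s,"top":t});print(k,X.round(4),(proj("scene",X)-s).round(1),(proj("top",X)-t).round(1))
# rack top long edges/tray edges for yaw in top
o=lambda u,v,z:onz("top",(u,v),z)
print('rack',o(330,257,.03),o(436,228,.03),'tray',o(214,182,.03),o(248,187,.03),o(203,240,.03))
```

```text
T [ 0.5336 -0.1764  0.0412] [-0. -0.] [-0.  0.]
L [ 0.5503 -0.237   0.0426] [-0.2 -0. ] [-0.2  0.2]
P [ 0.5146 -0.1056  0.0468] [1.2 0.1] [ 1.1 -0.9]
mouth [0.514  0.1603 0.2532] [ 1.8 -0.2] [ 1.9 -1.2]
rack [ 0.52849385 -0.06339823] [ 0.58349813 -0.26857257] tray [0.67841885 0.16393636] [0.66776222 0.09669265] [0.56321076 0.18251968]
```

View pics/c1.png

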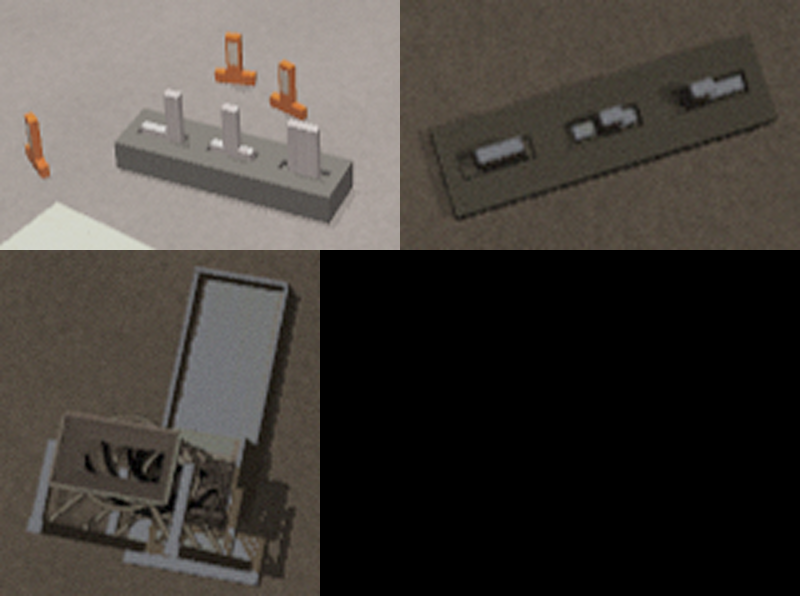

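The crop confirms it: the grey middle tag is the T, L is to its -y and plain to its +y. The rack yaw is about +15° and the guide yaw about -9°. I'm moving up and over with the jaws half closed to clear the neighbouring tags.

```bash
R='' ; python3 -m handwheel '[{"delta_pos":[0.9,-1,0.6],"dr":[0,0,4]},{"delta_pos":[0.9,-1,0.6],"dr":[0,0,4]},{"delta_pos":[0.9,-1,0.6],"dr":[0,0,4]},{"delta_pos":[0.9,-1,0.6],"dr":[0,0,4]},{"delta_pos":[0.9,-1,0.6],"dr":[0,0,4]},{"delta_pos":[0.9,-1,0],"dr":[0,0,4]},{"delta_pos":[0.9,-1,0],"dr":[0,0,4]},{"delta_pos":[0.9,-1,0],"dr":[0,0,4]},{"delta_pos":[0.9,-1,0],"dr":[0,0,4]},{"delta_pos":[0.9,-1,0],"dr":[0,0,1]}]' 0.1 20
python3 -m handwheel '[{"delta_pos":[0,-1,0],"dr":[0,0,0]},{"delta_pos":[0,-1,0],"dr":[0,0,0]},{"delta_pos":[0,-1,0],"dr":[0,0,0]},{"delta_pos":[0,-1,0],"dr":[0,0,0]},{"delta_pos":[0,-1,0],"dr":[0,0,0]},{"delta_pos":[0,-1,0],"dr":[0,0,0]},{"delta_pos":[0,-1,0],"dr":[0,0,0]},{"delta_pos":[0,-1,0],"dr":[0,0,0]},{"delta_pos":[0,-1,0],"dr":[0,0,0]},{"delta_pos":[0,-1,0],"dr":[0,0,0]}]'
```

```text
t: 1.65
eef_pos: [0.5224, 0.325, 0.3359]
ee_rot: [-3.141, -0.001, 0.267]
force: [0.6, 0.6, -0.4]
width: 0.0392
gripper_force: 0.0
t: 2.65
eef_pos: [0.5213, 0.0252, 0.3358]
ee_rot: [-3.142, -0.001, 0.264]
force: [0.4, 0.3, 0.4]
width: 0.0399
gripper_force: 0.0
```

```bash
python3 -m handwheel '[{"delta_pos":[0.1,-1,-0.2],"dr":[0,0,0]},{"delta_pos":[0.1,-1,-0.5],"dr":[0,0,0]},{"delta_pos":[0.1,-1,-0.5],"dr":[0,0,0]},{"delta_pos":[0.1,-1,-0.8],"dr":[0,0,0]},{"delta_pos":[0,-1,-0.8],"dr":[0,0,0]},{"delta_pos":[0,-1,-0.8],"dr":[0,0,0]},{"delta_pos":[0,-0.7,-0.8],"dr":[0,0,0]},{"delta_pos":[0,0,-0.8],"dr":[0,0,0]},{"delta_pos":[0,0,-0.8],"dr":[0,0,0]},{"delta_pos":[0,0,0],"dr":[0,0,0]}]'
python3 - <<'E'
from h import *
import math
a=grab_frame("scene")[165:315,190:350,::-1];b=grab_frame("top")[195:315,320:450,::-1]
cv2.imwrite('pics/c2.png',np.hstack([cv2.resize(a,(400,375),interpolation=2),cv2.resize(b,(400,369),interpolation=2)[:375] if 0 else cv2.resize(b,(400,375),interpolation=2)]))
s=get_state();e=np.array(s['eef_pos']);print(e)
for n in("scene",):
  print(n,proj(n,e+[0,0,-.019]),[(np.round(d['location'],1),round(d['conf'],2)) for d in mark_of(n,"ttag_center")])
E
```

```text
t: 3.65
eef_pos: [0.5313, -0.1747, 0.1525]
ee_rot: [-3.139, 0.005, 0.263]
force: [-0.6, 0.0, -0.8]
width: 0.0395
gripper_force: 0.0
[ 0.53370329 -0.17474694  0.15603069]
scene [258.42083245 234.97878594] [(array([183.6, 271. ]), 0.7), (array([285.3, 248.5]), 0.67), (array([261.7, 269.3]), 0.66), (array([262.1, 235.3]), 0.6)]
```

View pics/c2.png

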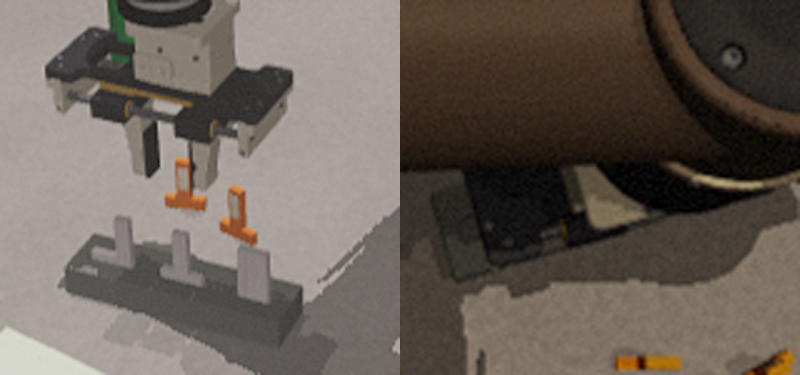

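The open jaws are centred over the grey T and clear of both neighbours. Lowering and gripping the stem.

```bash
python3 -m handwheel '[{"delta_pos":[0,0,-0.6],"dr":[0,0,0]},{"delta_pos":[0,0,-0.6],"dr":[0,0,0]},{"delta_pos":[0,0,-0.6],"dr":[0,0,0]},{"delta_pos":[0,0,-0.6],"dr":[0,0,0]},{"delta_pos":[0,0,-0.6],"dr":[0,0,0]},{"delta_pos":[0,0,0],"dr":[0,0,0]}]'
python3 -m handwheel '[{"delta_pos":[0,0,0],"dr":[0,0,0]},{"delta_pos":[0,0,0],"dr":[0,0,0]},{"delta_pos":[0,0,0],"dr":[0,0,0]},{"delta_pos":[0,0,0],"dr":[0,0,0]},{"delta_pos":[0,0,0],"dr":[0,0,0]}]' 1 15
python3 - <<'E'
from h import *
save("scene","c3.png",(200,190,320,310),5)
s=get_state();print(s['eef_pos'],s['force'],s['width'],s['gripper_force'])
E
```

```text
t: 4.4
eef_pos: [0.5331, -0.1743, 0.065]
ee_rot: [-3.141, 0.001, 0.264]
force: [-0.8, -1.2, 0.3]
width: 0.0396
gripper_force: 0.0
t: 4.9
eef_pos: [0.5339, -0.1741, 0.0662]
ee_rot: [-3.141, -0.001, 0.264]
force: [-1.4, 4.3, 3.5]
width: 0.0139
gripper_force: 15.0
[ 0.53389986 -0.17414095  0.06625789] [-1.62781216  5.64785868  5.26228842] 0.01359015118704841 14.989800900220871
```

View pics/c3.png

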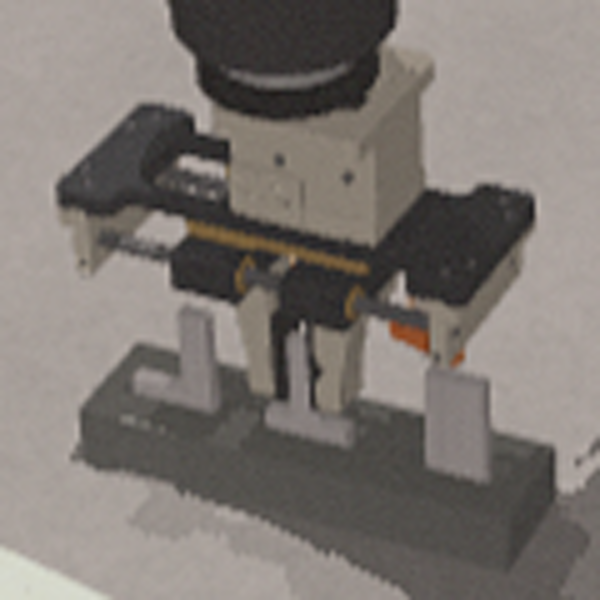

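The T stem is gripped at 13.6 mm width and 15 N. Lifting straight up.

```bash
python3 -m handwheel '[{"delta_pos":[0,0,0.4],"dr":[0,0,0]},{"delta_pos":[0,0,0.6],"dr":[0,0,0]},{"delta_pos":[0,0,1],"dr":[0,0,0]},{"delta_pos":[0,0,1],"dr":[0,0,0]},{"delta_pos":[0,0,1],"dr":[0,0,0]},{"delta_pos":[0,0,1],"dr":[0,0,-4]},{"delta_pos":[0,0,1],"dr":[0,0,-4]},{"delta_pos":[0,0,1],"dr":[0,0,-4]},{"delta_pos":[0,0,1],"dr":[0,0,-4]},{"delta_pos":[0,0,1],"dr":[0,0,-4]}]'
python3 -m handwheel '[{"delta_pos":[0,0.6,0],"dr":[0,0,-4]},{"delta_pos":[0,1,0],"dr":[0,0,0]},{"delta_pos":[0,1,0],"dr":[0,0,0]},{"delta_pos":[0,1,0],"dr":[0,0,0]},{"delta_pos":[0,1,0],"dr":[0,0,0]},{"delta_pos":[0,1,0],"dr":[0,0,0]},{"delta_pos":[0,1,0],"dr":[0,0,0]},{"delta_pos":[0,1,0],"dr":[0,0,0]},{"delta_pos":[0,0.6,0],"dr":[0,0,0]},{"delta_pos":[0,0,0],"dr":[0,0,0]}]'
python3 - <<'E'
from h import *
save("scene","c4.png",(280,100,480,260),4)
s=get_state();e=np.array(s['eef_pos']);print(e,s['force'],s['width'],proj("scene",e),proj("scene",e-[0,0,.019]))
print([(np.round(d['location'],1),round(d['conf'],2)) for d in mark_of("scene","ttag_center")])
print([(np.round(d['location'],1),round(d['conf'],2)) for d in mark_of("scene","turner_mouth")])
E
```

```text
t: 5.95
eef_pos: [0.5329, -0.175, 0.3379]
ee_rot: [3.141, -0.001, -0.088]
force: [1.6, -0.7, 0.3]
width: 0.0137
gripper_force: 15.0
t: 6.95
eef_pos: [0.5333, 0.0729, 0.3362]
ee_rot: [-3.141, -0.0, -0.153]
force: [-0.1, -0.9, -0.1]
width: 0.014
gripper_force: 15.0
[0.53326763 0.07193518 0.33620554] [-0.29219603 -0.61217392 -0.74538777] 0.013756461683327578 [356.77729477 189.89786931] [356.32447811 199.22408214]
[(array([263.3, 238. ]), 0.62), (array([286.7, 249.3]), 0.59), (array([356.7, 197.5]), 0.53), (array([183.6, 272.1]), 0.48)]
[(array([402.6, 242.2]), 0.79)]
```

View pics/c4.png

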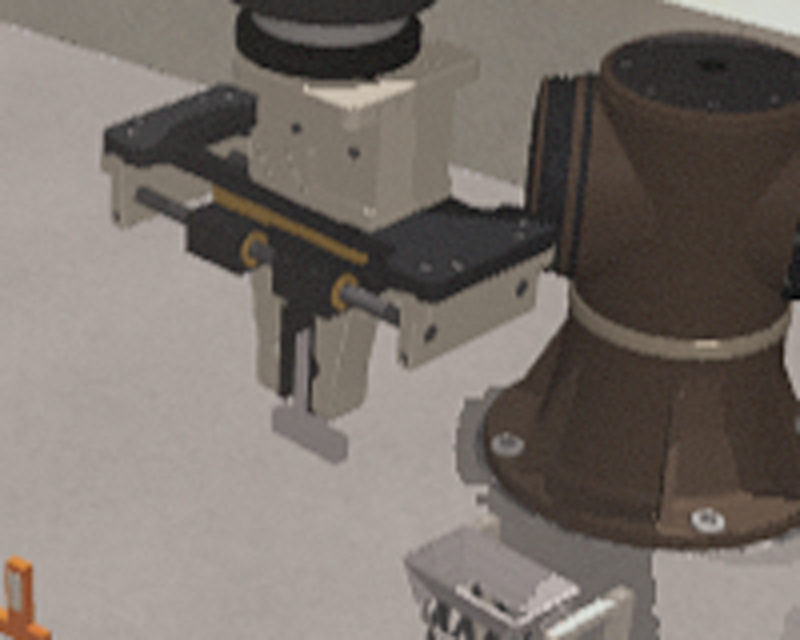

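The tag is held upright with the bar about 25 mm below the fingertips, and it is clear of the rim. The rim corners in this crop centre at scene (403.5,243), and in the earlier top crop at (182.9,253). Cross-checking the mouth.

Run:
```python
from h import *
o=lambda n,u:onz(n,u,.25)
for n,u in(("scene",(403.5,243.2)),("scene",(402.6,242.2)),("scene",(399.9,242)),("top",(182.9,253)),("top",(179.6,252.7))):print(n,u,o(n,u).round(4))
print(tri({"scene":(403.5,243.2),"top":(182.9,253)}))
s=np.array([(405,555),(478,520),(578,585),(515,632)])/4+[280,100]
t=np.array([(67,163),(178,183),(162,250),(50,235)])/2.667+[140,175]
for n,a in(("scene",s),("top",t)):
  c=np.array([o(n,p) for p in a]);print(n,c.round(3).tolist())
```

```text
scene (403.5, 243.2) [0.5117 0.1628]
scene (402.6, 242.2) [0.51   0.1599]
scene (399.9, 242) [0.5125 0.1558]
top (182.9, 253) [0.5121 0.1589]
top (179.6, 252.7) [0.5126 0.164 ]
[0.51136117 0.16076838 0.2487428 ]
scene [[0.525, 0.124], [0.48, 0.135], [0.497, 0.197], [0.544, 0.193]]
top [[0.538, 0.187], [0.526, 0.123], [0.488, 0.131], [0.497, 0.195]]
```

```bash
python3 -m handwheel '[{"delta_pos":[-0.2,0.75,0],"dr":[0,0,0]},{"delta_pos":[-0.2,0.75,0],"dr":[0,0,0]},{"delta_pos":[-0.2,0.75,0],"dr":[0,0,0]},{"delta_pos":[-0.12,0.7,0],"dr":[0,0,0]},{"delta_pos":[0,0,-0.4],"dr":[0,0,0]},{"delta_pos":[0,0,-0.4],"dr":[0,0,0]},{"delta_pos":[0,0,-0.3],"dr":[0,0,0]},{"delta_pos":[0,0,0],"dr":[0,0,0]},{"delta_pos":[0,0,0],"dr":[0,0,0]}]'
python3 - <<'E'
from h import *
save("scene","c5.png",(340,140,460,260),5)
s=get_state();e=np.array(s['eef_pos']);print(e,s['ee_rot'],s['force'],proj("scene",e-[0,0,.019]),proj("scene",e-[0,0,.044]))
E
```

```text
t: 8.0
eef_pos: [0.5121, 0.1591, 0.3024]
ee_rot: [3.141, 0.0, -0.156]
force: [-0.0, 0.6, 0.4]
width: 0.014
gripper_force: 15.0
[0.51224251 0.15933591 0.30286487] [ 3.14152372e+00 -4.14398929e-04 -1.55619131e-01] [ 0.59199388  0.78098557 -0.21384259] [403.25370235 226.76802806] [402.06092017 238.5434923 ]
```

View pics/c5.png

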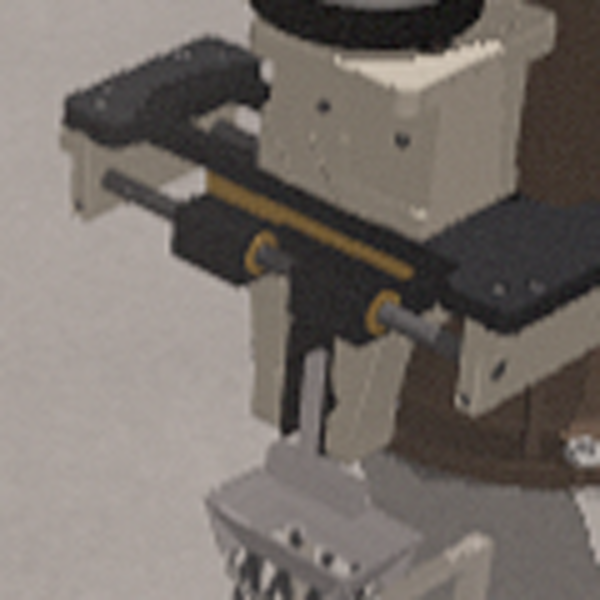

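The bar sits over the mouth and parallel to it. Lowering into the funnel while watching the force.

```bash
python3 -m handwheel '[{"delta_pos":[0,0.03,-0.25],"dr":[0,0,0]},{"delta_pos":[0,0,-0.25],"dr":[0,0,0]},{"delta_pos":[0,0,-0.2],"dr":[0,0,0]},{"delta_pos":[0,0,0],"dr":[0,0,0]}]'
python3 -m handwheel '[{"delta_pos":[0,0,-0.15],"dr":[0,0,0]},{"delta_pos":[0,0,-0.15],"dr":[0,0,0]},{"delta_pos":[0,0,-0.15],"dr":[0,0,0]},{"delta_pos":[0,0,0],"dr":[0,0,0]},{"delta_pos":[0,0,0],"dr":[0,0,0]}]'
python3 - <<'E'
from h import *
save("scene","c6.png",(350,180,450,280),6)
s=get_state();print(s['eef_pos'],s['force'],s['moment'],s['width'])
E
```

```text
t: 8.45
eef_pos: [0.5114, 0.1605, 0.2803]
ee_rot: [3.14, 0.002, -0.155]
force: [-0.1, 0.6, 0.2]
width: 0.0142
gripper_force: 15.0
t: 8.95
eef_pos: [0.5119, 0.1607, 0.268]
ee_rot: [3.141, 0.0, -0.155]
force: [-0.2, -0.1, -0.6]
width: 0.0138
gripper_force: 15.0
[0.51201141 0.16077795 0.2681945 ] [ 0.83697139 -0.45252758 -0.12073668] [-0.09038924 -0.0264845  -0.02323887] 0.013877933368261918
```

View pics/c6.png

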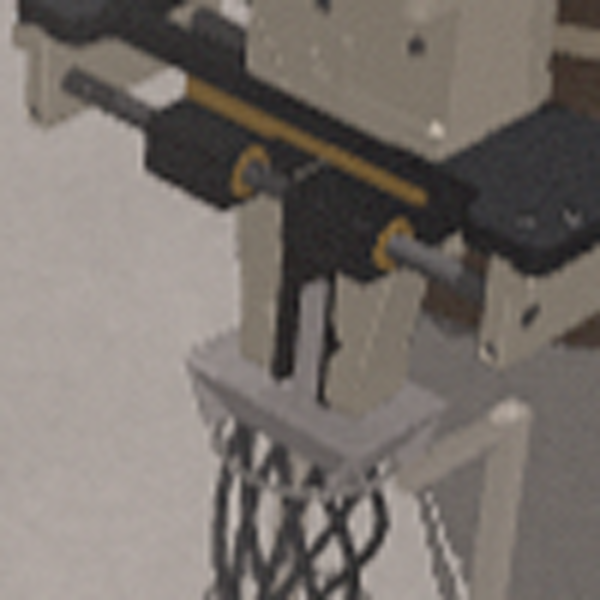

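There is no contact force, and the bar is in the slot with the fingers inside the mouth. Releasing with a small opening.

```bash
python3 -m handwheel '[{"delta_pos":[0,0,0],"dr":[0,0,0]},{"delta_pos":[0,0,0],"dr":[0,0,0]},{"delta_pos":[0,0,0],"dr":[0,0,0]},{"delta_pos":[0,0,0],"dr":[0,0,0]},{"delta_pos":[0,0,0],"dr":[0,0,0]}]' 0.55
python3 -m handwheel '[{"delta_pos":[0,0,0.4],"dr":[0,0,0]},{"delta_pos":[0,0,0.8],"dr":[0,0,0]},{"delta_pos":[0,0,1],"dr":[0,0,0]},{"delta_pos":[0,0,1],"dr":[0,0,0]},{"delta_pos":[0,-1,0],"dr":[0,0,0]},{"delta_pos":[0,-1,0],"dr":[0,0,0]},{"delta_pos":[0,-1,0],"dr":[0,0,0]},{"delta_pos":[0,-1,0],"dr":[0,0,0]},{"delta_pos":[0,-1,0],"dr":[0,0,0]},{"delta_pos":[0,0,0],"dr":[0,0,0]}]'
python3 - <<'E'
from h import *
a=grab_frame("scene")[220:400,210:450,::-1];b=grab_frame("top")[170:310,140:280,::-1]
cv2.imwrite('pics/c7.png',np.hstack([cv2.resize(a,(480,360),interpolation=2),cv2.resize(b,(320,360),interpolation=2)]))
E
```

```text
t: 9.5
eef_pos: [0.5119, 0.1608, 0.2681]
ee_rot: [-3.142, -0.0, -0.155]
force: [0.8, -0.8, 0.5]
width: 0.0197
gripper_force: 0.0
t: 10.5
eef_pos: [0.5117, 0.0082, 0.3654]
ee_rot: [3.142, -0.001, -0.157]
force: [-0.4, 1.4, 0.4]
width: 0.0198
gripper_force: 0.0
```

View pics/c7.png

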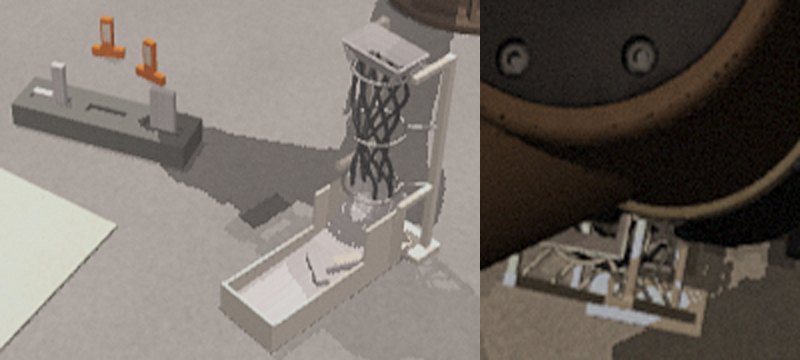

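The tag seems to lie in the tray near (370,356) in scene, and L and plain still stand. Moving the arm aside and taking the last look.

```bash
python3 -m handwheel '[{"delta_pos":[0,-1,0],"dr":[0,0,0]},{"delta_pos":[0,-1,0],"dr":[0,0,0]},{"delta_pos":[0,-1,0],"dr":[0,0,0]},{"delta_pos":[0,-1,0],"dr":[0,0,0]},{"delta_pos":[0,-1,0],"dr":[0,0,0]},{"delta_pos":[0,-1,0],"dr":[0,0,0]},{"delta_pos":[0,-1,0],"dr":[0,0,0]},{"delta_pos":[0,-1,0],"dr":[0,0,0]},{"delta_pos":[0,0,0],"dr":[0,0,0]},{"delta_pos":[0,0,0],"dr":[0,0,0]}]'
python3 - <<'E'
from h import *
a=grab_frame("scene")[310:400,315:435,::-1];b=grab_frame("top")[175:265,180:270,::-1]
cv2.imwrite('pics/c8.png',np.hstack([cv2.resize(a,(440,330),interpolation=2),cv2.resize(cv2.convertScaleAbs(b,alpha=1.5),(330,330),interpolation=2)]))
for n in("scene","top"):print(n,[(np.round(d['location'],1),round(d['conf'],2)) for d in find_in(n,"ttag_center")])
E
```

```text
t: 11.6
eef_pos: [0.5122, -0.229, 0.364]
ee_rot: [-3.141, 0.0, -0.156]
force: [0.0, 0.2, 0.8]
width: 0.0196
gripper_force: 0.0
scene [(array([370. , 352.9]), 0.84), (array([262.4, 241.1]), 0.66), (array([182.7, 272.9]), 0.55), (array([282.6, 252.1]), 0.54)]
top [(array([438.7, 316. ]), 0.61), (array([399.2, 308.7]), 0.52)]
```

View pics/c8.png

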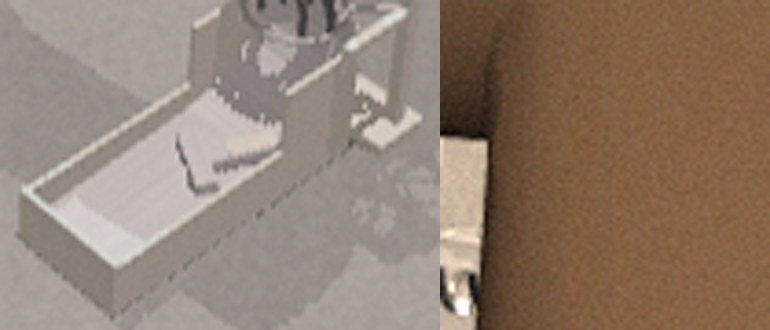

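The tag lies flat in the tray with the bar outward, and a cream patch (the label) shows on the upward stem face near scene (385,349). I'll confirm the colour and that it has come to rest using numbers only.

```bash
python3 -m handwheel '[{"delta_pos":[0,0,0],"dr":[0,0,0]},{"delta_pos":[0,0,0],"dr":[0,0,0]},{"delta_pos":[0,0,0],"dr":[0,0,0]},{"delta_pos":[0,0,0],"dr":[0,0,0]},{"delta_pos":[0,0,0],"dr":[0,0,0]}]' >/dev/null
python3 - <<'E'
from h import *
a=grab_frame("scene").astype(int);d=a[:,:,0]-a[:,:,2]
print(find_in("scene","ttag_center")[0])
print("R-B"); print(d[344:362:1,362:396:2])
print("bright");print(a[344:362,362:396:2].sum(2)//3)
print("orange tag label",a[232:242,262:266].tolist()[::3])
print("tray",a[365,350],onz("scene",(378,352),.023))
E
```

```text
{'location': [260.0, 238.2], 'conf': 0.63}
R-B
[[12 12 13 12 12 13 12 12 13 13 12 12 10 11 12 18 17]
 [11 13 12 12 12 11 12 11 12 13 11 11 15 17 13 17 17]
 [12 13 12 10 12 10 10 13 12 11 15 18 22 22 12 17 18]
 [11 12 11 11 13 11 13 12 14 18 23 24 25 23 16 18 17]
 [11 12 12 12 13 13 11 15 21 24 29 25 25 26 20 17 17]
 [12 12 11 12 12 11 12 14 27 24 26 22 28 24 19 16 18]
 [11  9 12 10 13 12 12 11 30 25 23 21 21 16 10 18 18]
 [11 11 11 11 12 13 13 12 28 24 17 15  9 11 20 19 17]
 [12  8 12 11 12 14 12 10 18 16 11 10 11 14 21 18 19]
 [13  9 12 11 13 11 12 11 11  8 10  9 15 20 19 18 19]
 [14 12 12 14 13 12 11 10 10 10 10  7 20 21 18 18 18]
 [13 13 12 13 12 12 11 11  7 11 11 20 21 18 18 17 17]
 [12 12 11 12 11 11 11 10 11 10 14 22 20 17 20 19 20]
 [12 11 10 12 12 11 12 12 12 13 20 19 19 18 17 19 18]
 [12 12 12 13 11 12 12 13 11 20 23 19 18 17 16 18 18]
 [12 11 11 12 13 12 11 11 17 22 17 16 15 18 17 18 19]
 [11 11 11 13 12 10 12 15 20 17 17 19 17 18 18 17 19]
 [11 12 11  8 10 10 10 19 20 19 16 17 17 19 19 17 15]]
bright
[[188 187 188 190 188 189 193 194 193 194 191 192 196 194 197 127 140]
 [
[... 836 characters left out ...]
 137 140 138]
 [191 193 102 192 192 192 168 167 195 195 202 159 135 139 137 138 135]
 [193 193 116 191 193 192 195 193 191 203 179 135 138 140 139 137 140]
 [191 192 121 193 195 179 180 190 196 192 137 139 139 137 139 139 138]
 [190 194 122 168 172 148 164 194 196 158 138 138 137 137 138 139 138]
 [191 195 173 121 133 125 144 203 167 133 139 137 136 137 139 139 127]]
orange tag label [[[155, 135, 121], [156, 131, 115], [158, 132, 115], [148, 83, 52]], [[158, 147, 135], [159, 148, 136], [158, 148, 139], [158, 97, 63]], [[157, 146, 134], [156, 145, 132], [157, 148, 137], [158, 101, 67]], [[160, 105, 73], [153, 101, 71], [157, 113, 88], [159, 97, 60]]]
tray [195 185 183] [0.56618805 0.16125521]
```

```bash
python3 -c "
from station import *
print(job_done())"
```

```text
the job is handed in; nothing more can be done
None
```

I handed the job in at about 12 s on the robot's clock: the T tag went through the guide and lies at rest, label up, in the tray, and the L and plain tags were still standing when last seen.

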